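# Unstack weldment parts onto their shadow pads

## Task

The steel parts for a weldment were delivered in two stacks on the welding table. Take the stacks apart and set every one of the five parts flat, the way up it is now, on the white pad that carries its black silhouette: centred and wholly inside the silhouette, the long base plate lined up with its silhouette (either way round). Set the parts down gently; do not drop them.

Things in the scene. Friction and masses are not known exactly. Their poses are not given: they have to be found in the camera images.
- base_plate: Rectangular bright steel plate, 90 x 50 x 18 mm (x, y, z; long side along its x), four dark bolt holes at the corners, about 0.6 kg. Lies on the table as the bottom of one stack. Origin at the centre of its underside, z up.
- flange: Round bright steel flange, 64 mm diameter, 18 mm high, ring of six small dark holes around a dark bore, about 0.4 kg. Lies on the table as the bottom of the other stack. Origin at the centre of its underside, z up.
- hex_nut: Hexagonal steel nut, 41 mm across flats (47 mm across corners), 22 mm high, about 0.2 kg; its flats face its own y axis and the directions 60 degrees to either side of it. At the start it rests centred (within about 5 mm) on top of the base plate or of the flange, whichever; it sits 18 mm above the table at the start. Origin at the centre of its underside, z up.
- square_boss: Square steel block, 42 x 42 mm, 22 mm high, small dark bore, about 0.27 kg; its sides face its own x and y axes. At the start it rests centred (within about 5 mm) on top of the base plate or of the flange, whichever; it sits 18 mm above the table at the start. The nut and the block are on different stacks. Origin at the centre of its underside, z up.
- bushing: Small round steel bushing (thick ring), 28 mm outer diameter, 16 mm bore, 30 mm high, about 0.1 kg. At the start it stands on top of the nut or the block, on the stack with the base plate, 40 mm above the table. Origin at the centre of its underside, z up.
- pad_base: Fixed flat white pad, 6 mm thick, with the flat black silhouette of a part painted on it, 10 mm larger all round than the part: rectangle, 110 x 70 mm, on a 126 x 86 mm pad, long sides along its x; for the base plate. Origin at the centre of the pad's underside on the table (pad top 6 mm above it); z up.
- pad_flange: Fixed flat white pad, 6 mm thick, with the flat black silhouette of a part painted on it, 10 mm larger all round than the part: large disc, 84 mm diameter, on a 100 x 100 mm pad; for the flange. Origin at the centre of the pad's underside on the table (pad top 6 mm above it); z up.
- pad_hex: Fixed flat white pad, 6 mm thick, with the flat black silhouette of a part painted on it, 10 mm larger all round than the part: hexagon, 61 mm across flats, on a 90 x 90 mm pad; for the nut. Origin at the centre of the pad's underside on the table (pad top 6 mm above it); z up.
- pad_square: Fixed flat white pad, 6 mm thick, with the flat black silhouette of a part painted on it, 10 mm larger all round than the part: square, 62 x 62 mm, on a 90 x 90 mm pad; for the square block. Origin at the centre of the pad's underside on the table (pad top 6 mm above it); z up.
- pad_bushing: Fixed flat white pad, 6 mm thick, with the flat black silhouette of a part painted on it, 10 mm larger all round than the part: small ring, 48 mm diameter with a white middle of 16 mm, on a 76 x 76 mm pad; for the bushing. Origin at the centre of the pad's underside on the table (pad top 6 mm above it); z up.
Things that resemble listed ones, but are neither listed nor needed, are in the scene too. Leave any yellow look-alike of the bushing alone. What is shaped like the pad_square but purple is not meant.

How it is judged (in metres and radians):
At the end, for the whole second after the job is handed in: Each part rests flat (tilt under 0.1 rad) and still (under 20 mm/s) on its own pad, underside 3 to 9 mm above the pad's underside, centre within 12 mm of the pad's centre; the base plate's long axis within 0.2 rad of its pad's, either way round (horizontal distance between base_plate and pad_base below 0.012 m and z of base_plate in the frame of pad_base between 0.003 and 0.009 m and angle between each of base_plate, flange, hex_nut, square_boss, bushing's own z axis and vertical below 0.1 rad and linear speed of each of base_plate, flange, hex_nut, square_boss, bushing below 0.02 m/s and horizontal distance between flange and pad_flange below 0.012 m and z of flange in the frame of pad_flange between 0.003 and 0.009 m and horizontal distance between hex_nut and pad_hex below 0.012 m and z of hex_nut in the frame of pad_hex between 0.003 and 0.009 m and horizontal distance between square_boss and pad_square below 0.012 m and z of square_boss in the frame of pad_square between 0.003 and 0.009 m and horizontal distance between bushing and pad_bushing below 0.012 m and z of bushing in the frame of pad_bushing between 0.003 and 0.009 m and angle between the x axis of base_plate and the x axis of pad_base, either way round below 0.2 rad); the robot touches nothing.
It fails at once if a part is dropped or thrown: it moves faster than 0.6 m/s with no finger touching it ((linear speed of base_plate above 0.6 m/s and contact force between the fingers and base_plate below 0.05 N) or (linear speed of flange above 0.6 m/s and contact force between the fingers and flange below 0.05 N) or (linear speed of hex_nut above 0.6 m/s and contact force between the fingers and hex_nut below 0.05 N) or (linear speed of square_boss above 0.6 m/s and contact force between the fingers and square_boss below 0.05 N) or (linear speed of bushing above 0.6 m/s and contact force between the fingers and bushing below 0.05 N)).
It fails at once if the tumbler, the magnet or the hammer is moved by more than 30 mm (distance of any of tumbler, magnet, hammer from where it was at the start of the episode above 0.03 m).
It also fails if it takes over 138 s, if anything falls off the work surface, if the arm or the gripper's body presses on something with over 40 N, if the wrist force passes 120 N, or if a joint passes its speed limit or range.

## Robot

A 7-joint arm with a two-finger parallel gripper is mounted at the origin on the work surface. World frame = base frame: x ahead of the robot, y to its left, z up, the work surface at z = 0. Lengths are in m, angles in degrees, forces in N, time in s.
With the tool pointing down it reaches from about 0.35 to 0.9 m from the base axis. Payload 7.2 kg.
Tool frame: the origin (TCP) lies between the finger pads; the fingertips stand 14 mm ahead of it and the grasp point (between the pads) lies 5 mm behind it; z points along the fingers, y is the line along which they close (so a half turn about z gives the same grasp; the last joint's range is limited). The gripper opens to 88 mm and grips with 3 to 60 N. Pads are 20 mm wide; open, the fingers measure 115 mm over their backs; the gripper's body (75 mm by 178 mm) begins 61 mm behind the grasp point.
Start: joints at [-3.908, 23.554, -0.728, 91.456, 0.321, 64.991, -4.71], TCP at [0.625, -0, 0.237] pointing down, gripper open.
Joint ranges: [-169.25, 169.25], [-16.82, 113.86], [-84.01, 82.57], [7.8, 145.47], [-59.2, 239.2], [7.22, 106.19], [-163.78, 163.78]. Speed limits (degrees/s): [136.94, 136.94, 172.46, 172.46, 180, 180, 180].

## Interface

Orientations are given as [roll, pitch, yaw] about the fixed x, y, z axes, in that order (R = Rz(yaw) Ry(pitch) Rx(roll)).
In Python, from cell import manip, optics, finish_job gives the robot as it stands. The module is installed in compiled form; this text tells all that it offers.
- The arm moves only by the tool arm_command, never from a script. Its argument "rows" is a list of rows, each an object with "delta_rot": the turn, a rotation vector about the tool's x, y, z in rad, a list of three; "translation": the shift along the tool's x, y, z in cm, a list of three; "jaw": the finger opening in cm, from 0 to 8.78. In form: [{"delta_rot": [ax, ay, az], "translation": [dx, dy, dz], "jaw": jaw}, ...]. A call has 1 to 8 rows; each row shifts and turns the commanded pose from where the row before left it, along the tool's axes as they then stand; what a row does not reach is not made up. A row lasts 1/12 s, in which the tool goes at most 41.7 mm and 7.16 degrees, less where a joint would pass 70% of its speed; a pose out of reach is approached as far as the arm can. A call with a gripper value outside its range is refused whole. The fingers move at their own pace and stop on an object; "grip_force" is the grip in N (left out, the last holds). Time passes only in rows, so rows that do not move let the fingers close. It gives the time, the measured TCP pose, the force, the opening and the grip force at its end, in the units of the state.
- manip.observe(): the state, without advancing time (a new reading comes with each control period).
- optics.read_camera(name): name is "scene" or "side" or "wrist"; returns a dict with "img" (384x512x3 uint8, red, green, blue), "mtx" (3x3 intrinsics, pixels), "distortion" ([k1, k2, p1, p2, k3] as OpenCV has them; the pictures are not rectified), "world_to_cam" (4x4, takes a point from world to camera coordinates); the wrist camera has in their place "mount" (4x4, takes a point from camera to tool coordinates, whose origin is the TCP and whose axes are the flange's). Camera axes: x right, y down, z forward; pixel columns grow to the right and rows downward; lengths in m; the calibration is good to about 2 mm. A picture is of the moment at which its call begins: read the wrist's pose just before it. There is no depth.
- finish_job(): hands the job in; it is judged then, once.
The state is a dict: "t": time; "joint_pos": joint angles; "joint_velocities": joint speeds; "joint_efforts": joint torques, N m; "ee_pos": TCP position; "orientation": TCP orientation; "ft_force": force on the tool from outside, world axes, zero at the start; "moment": the same for the moment, N m; "width": finger opening in m; "finger_force": force on a finger pad.
Only numpy, scipy, OpenCV 4.12 (cv2) and the standard library are available. Lean on these libraries where they do the work, as an engineer would, in place of code of your own. Each camera call takes 0.05 s, during which the arm holds its last target. There are 200 camera calls.

## Working session

There is one attempt and no reset: what is moved stays moved. The work goes in short steps, Python scripts to look and compute and a tool call to move; the robot and the scene stay as the last step left them, time stands still between calls to the robot, and variables do not carry over. Pictures are saved under pics/ and viewed, at most 14 in all, crops included, and the job is handed in when it is done.

Besides the shell and the picture viewer there is one more tool, called after "Emit:" in YAML: its name, and indented under it one key for each argument. arm_command: Moves the arm, as the interface text tells. Its arguments: {"type":"object","properties":{"rows":{"type":"array"},"grip_force":{"type":"number"}},"required":["rows"]}

```bash
mkdir -p pics; python3 - <<'E'
from cell import manip, optics
import cv2, numpy as np, pickle
s=manip.observe(); print({k:np.round(v,3).tolist() for k,v in s.items()})
for n in ["scene","side","wrist"]:
    d=optics.read_camera(n); pickle.dump((s,d),open(f"pics/{n}0.pkl","wb"))
    cv2.imwrite(f"pics/{n}0.png",cv2.resize(d["img"][:,:,::-1],(800,600)))
    print(n,np.round(d["mtx"],1).tolist(),np.round(d["distortion"],3),np.round(d.get("world_to_cam",d.get("mount")),3).tolist())
E
```

```text
{'t': 0.0, 'joint_pos': [-3.909, 23.599, -0.727, 91.503, 0.322, 64.991, -4.71], 'joint_velocities': [-0.112, 0.003, 0.016, -0.108, -0.037, -0.064, 0.005], 'joint_efforts': [-0.0, -58.796, 0.642, -29.107, -0.054, 0.018, 0.0], 'ee_pos': [0.625, -0.0, 0.236], 'orientation': [-179.909, 0.008, 90.002], 'ft_force': [-0.255, 0.575, -0.961], 'moment': [-0.0, 0.042, -0.007], 'finger_force': 0.0, 'width': 0.087}
scene [[416.2, 0.0, 258.5], [0.0, 416.2, 191.8], [0.0, 0.0, 1.0]] [-0.136  0.     0.     0.     0.   ] [[-0.863, 0.505, -0.018, 0.498], [0.356, 0.582, -0.731, -0.111], [-0.359, -0.637, -0.682, 1.178], [0.0, 0.0, 0.0, 1.0]]
side [[402.4, 0.0, 251.8], [0.0, 402.4, 198.3], [0.0, 0.0, 1.0]] [0.05 0.   0.   0.   0.  ] [[-0.791, -0.612, -0.011, 0.388], [-0.413, 0.548, -0.727, 0.282], [0.451, -0.57, -0.687, 0.76], [0.0, 0.0, 0.0, 1.0]]
wrist [[294.4, 0.0, 255.6], [0.0, 294.4, 191.3], [0.0, 0.0, 1.0]] [-0.04  0.    0.    0.    0.  ] [[0.001, -0.96, -0.279, 0.076], [1.0, 0.001, 0.001, -0.0], [-0.0, -0.279, 0.96, -0.148], [0.0, 0.0, 0.0, 1.0]]
```

View pics/scene0.png

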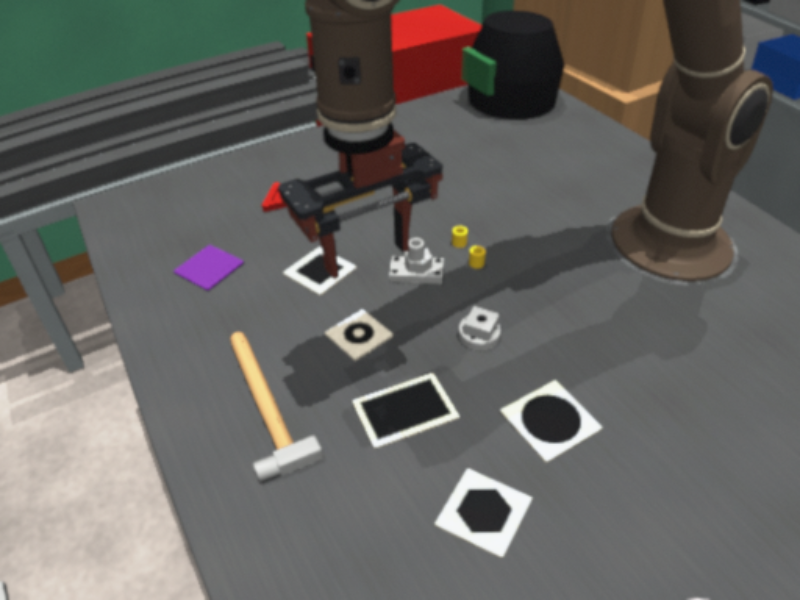

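View pics/side0.png

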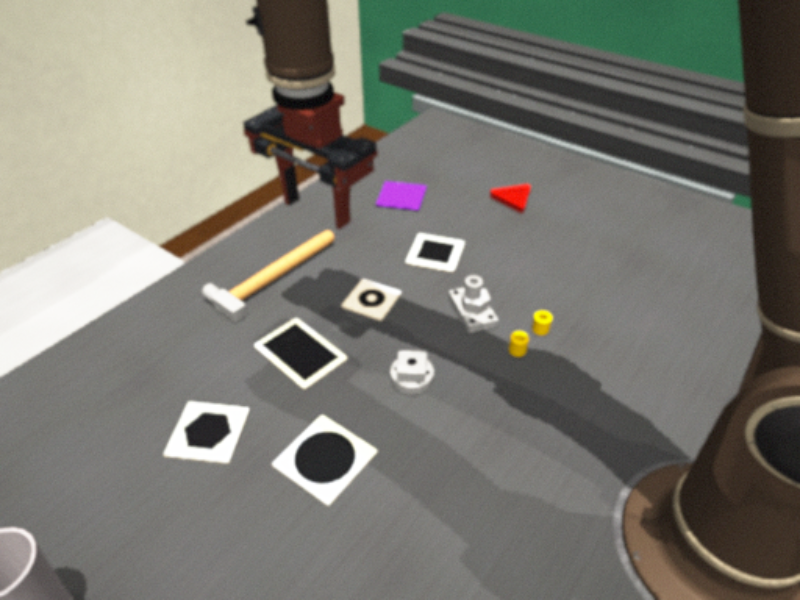

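View pics/wrist0.png

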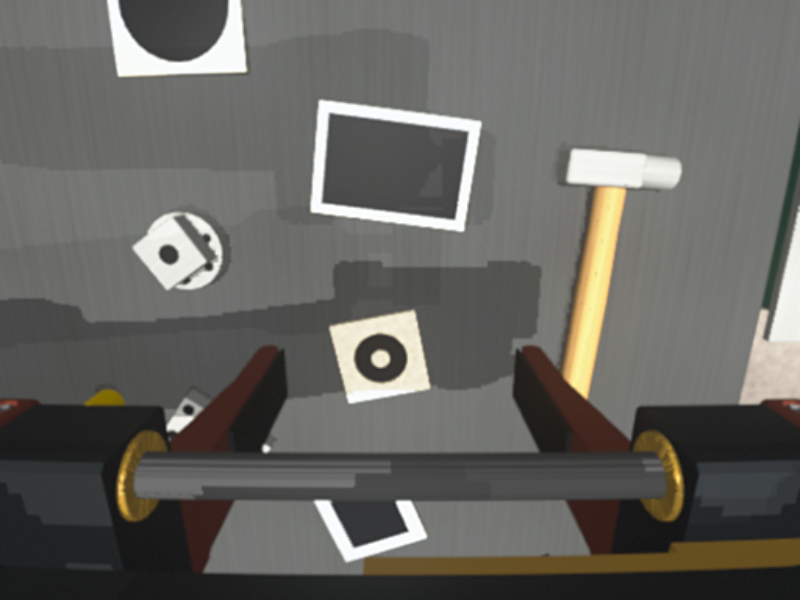

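The base-plate stack carries the nut and bushing, and the flange carries the square boss. In the side view they are at (475,300) and (411,370). All five pads are visible there too: square (436,250), ring (372,298), base (300,350), hex (207,430) and disc (324,457). The purple pad and the yellow rings are distractors. Next I locate the pads by their silhouettes, and the stacks roughly.

```bash
cat > h.py <<'E'
import cv2, numpy as np, pickle
from scipy.spatial.transform import Rotation as R
def c2w(s,d):
    if "world_to_cam" in d: return np.linalg.inv(d["world_to_cam"])
    T=np.eye(4);T[:3,:3]=R.from_euler("xyz",s["orientation"],degrees=True).as_matrix();T[:3,3]=s["ee_pos"]
    return T@d["mount"]
def px2w(s,d,p,z):
    p=np.asarray(p,float).reshape(-1,1,2)
    u=cv2.undistortPoints(p,d["mtx"],np.array(d["distortion"],float))[:,0]
    T=c2w(s,d); r=np.c_[u,np.ones(len(u))]@T[:3,:3].T; o=T[:3,3]
    return (o+r*((z-o[2])/r[:,2])[:,None])[:,:2]
def w2px(s,d,P):
    M=np.linalg.inv(c2w(s,d))
    return cv2.projectPoints(np.asarray(P,float).reshape(-1,1,3),cv2.Rodrigues(M[:3,:3])[0],M[:3,3],d["mtx"],np.array(d["distortion"],float))[0][:,0]
def snap(n,name):
    from cell import manip, optics
    s=manip.observe(); d=optics.read_camera(n); pickle.dump((s,d),open(f"pics/{name}.pkl","wb")); return s,d
def silh(s,d,z=0.006,bright=150):
    "holes (dark) in bright components -> world shapes"
    g=d["img"].min(2); m=(g>bright).astype(np.uint8)
    cs,h=cv2.findContours(m,cv2.RETR_CCOMP,cv2.CHAIN_APPROX_NONE); out=[]
    for c,k in zip(cs,h[0]):
        if k[3]<0 or len(c)<20: continue
        w=px2w(s,d,c[:,0],z)*1000
        (x,y),sz,a=cv2.minAreaRect(w.astype(np.float32)); M=cv2.moments(w.astype(np.float32))
        if M["m00"]==0: continue
        out.append((np.round([M["m10"]/M["m00"],M["m01"]/M["m00"]],1).tolist(),np.round(sz).tolist(),round(a,1),c[:,0].mean(0).round().tolist()))
    return out
E
python3 - <<'E'
from h import *
for n in ["scene","side","wrist"]:
    s,d=pickle.load(open(f"pics/{n}0.pkl","rb")); print(n)
    for o in silh(s,d): 
        if max(o[1])>15 and max(o[1])<150: print(o)
f=.64
for n,pts in dict(scene=[((416,243),.07),((482,318),.04)],side=[((474,281),.07),((411,361),.04)]).items():
    s,d=pickle.load(open(f"pics/{n}0.pkl","rb"))
    for p,z in pts: print(n,px2w(s,d,np.array(p)*f,z).round(4))
s,d=pickle.load(open(f"pics/wrist0.pkl","rb")); print(px2w(s,d,np.array((169,254))*f,.04))
E
```

```text
scene
([617.3, 262.6], [62.0, 70.0], 58.3, [310.0, 326.0])
([458.0, 195.9], [84.0, 86.0], 1.0, [352.0, 268.0])
([620.3, 75.4], [74.0, 113.0], 82.8, [258.0, 261.0])
([608.1, -88.2], [54.0, 51.0], 24.7, [229.0, 213.0])
side
([456.8, 196.1], [83.0, 82.0], 88.0, [207.0, 292.0])
([617.1, 262.9], [61.0, 67.0], 0.9, [132.0, 275.0])
([446.1, 14.0], [40.0, 18.0], 37.2, [263.0, 241.0])
([619.6, 75.7], [71.0, 112.0], 82.5, [192.0, 224.0])
([607.4, -88.1], [48.0, 52.0], 73.2, [238.0, 190.0])
([594.8, -260.7], [63.0, 64.0], 20.2, [278.0, 160.0])
wrist
([427.5, -141.4], [16.0, 13.0], 43.9, [120.0, 262.0])
([607.2, -88.7], [48.0, 49.0], 43.1, [243.0, 229.0])
([429.7, 5.3], [17.0, 18.0], 89.8, [108.0, 162.0])
([454.7, 11.1], [61.0, 36.0], 86.5, [125.0, 160.0])
([619.3, 74.8], [71.0, 111.0], 82.9, [251.0, 106.0])
scene [[ 0.4574 -0.1625]]
scene [[0.4476 0.0139]]
side [[ 0.4534 -0.1646]]
side [[0.4473 0.013 ]]
[[0.44791671 0.01152638]]
```

Emit:
arm_command:
  rows:
    - {"delta_rot": [0, 0, 0], "translation": [-2.3, -2.4, 0], "jaw": 8.7}
    - {"delta_rot": [0, 0, 0], "translation": [-2.3, -2.4, 0], "jaw": 8.7}
    - {"delta_rot": [0, 0, 0], "translation": [-2.3, -2.4, 0], "jaw": 8.7}
    - {"delta_rot": [0, 0, 0], "translation": [-2.3, -2.4, 0], "jaw": 8.7}
    - {"delta_rot": [0, 0, 0], "translation": [-2.3, -2.4, 0], "jaw": 8.7}
    - {"delta_rot": [0, 0, 0], "translation": [-2.3, -2.4, 0], "jaw": 8.7}
    - {"delta_rot": [0, 0, 0], "translation": [-2.3, -2.4, 0], "jaw": 8.7}
    - {"delta_rot": [0, 0, 0], "translation": [0, 0, 0], "jaw": 8.7}

```text
t: 0.82
ee_pos: [0.4524, -0.166, 0.2367]
orientation: [-179.9, 0.1, 89.6]
ft_force: [-0.6, -0.1, -0.1]
width: 0.0867
finger_force: 0.0
```

```bash
python3 - <<'E'
from h import *
s,d=snap("wrist","w1"); print(np.round(s["ee_pos"],4),np.round(s["orientation"],2))
cv2.imwrite("pics/w1.png",cv2.resize(d["img"][60:360,56:456,::-1],(800,600),interpolation=cv2.INTER_CUBIC))
E
```

```text
[ 0.4524 -0.166   0.2367] [-1.7988e+02  1.0000e-01  8.9590e+01]
```

View pics/w1.png

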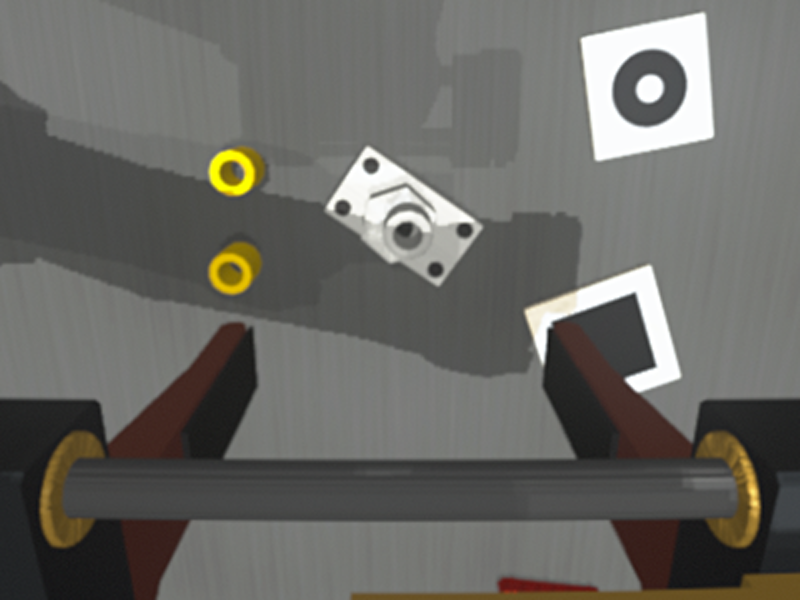

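```bash
python3 - <<'E'
from h import *
s,d=pickle.load(open("pics/w1.pkl","rb"))
q=lambda L:np.array(L,float)/2+[56,60]
c=px2w(s,d,q([(368,146),(327,209),(438,286),(482,228)]),.018)*1000
print(c.round(1),c.mean(0)); e=[c[i]-c[i-1] for i in range(4)]
print([(np.hypot(*v).round(1),np.degrees(np.arctan2(v[1],v[0])).round(1)) for v in e])
b=px2w(s,d,q([(407,229),(405,232)]),.07)*1000; print("bush",b.round(1))
y=px2w(s,d,q([(235,173),(232,272)]),.03)*1000; print("yel",y.round(1))
# side views: bushing, hex crop
h=px2w(s,d,q([(406,185),(437,208),(366,198)]),.04)*1000; print("hexv",h.round(1))
cv2.imwrite("pics/w1c.png",cv2.resize(d["img"][125:210,205:305,::-1],(800,600),interpolation=cv2.INTER_CUBIC))
for p in silh(s,d):print(p)
E
```

```text
[[ 433.1 -122.2]
 [ 406.4 -161.4]
 [ 477.2 -213.1]
 [ 504.8 -174.3]] [ 455.36401223 -167.76160288]
[(np.float64(88.6), np.float64(144.0)), (np.float64(47.4), np.float64(-124.4)), (np.float64(87.7), np.float64(-36.2)), (np.float64(47.7), np.float64(54.6))]
bush [[ 456.4 -162.6]
 [ 455.3 -164.3]]
yel [[ 353.1 -136.6]
 [ 346.  -199.1]]
hexv [[ 456.2 -143.1]
 [ 474.6 -156.9]
 [ 432.5 -150.6]]
([475.5, -204.8], [14.0, 14.0], 44.1, [273.0, 194.0])
([494.5, -178.1], [13.0, 12.0], 46.1, [288.0, 175.0])
([457.0, -181.8], [20.0, 21.0], 45.2, [259.0, 178.0])
([455.8, -165.2], [32.0, 16.0], 7.6, [258.0, 166.0])
([414.2, -163.1], [12.0, 12.0], 44.1, [227.0, 164.0])
([451.7, -152.2], [13.0, 39.0], 83.2, [255.0, 156.0])
([433.5, -135.0], [11.0, 11.0], 44.3, [241.0, 142.0])
([607.8, -88.0], [48.0, 48.0], 47.3, [380.0, 104.0])
([428.1, 2.7], [10.0, 9.0], 41.7, [234.0, 24.0])
([458.8, -1.7], [46.0, 12.0], 30.7, [261.0, 27.0])
```

View pics/w1c.png

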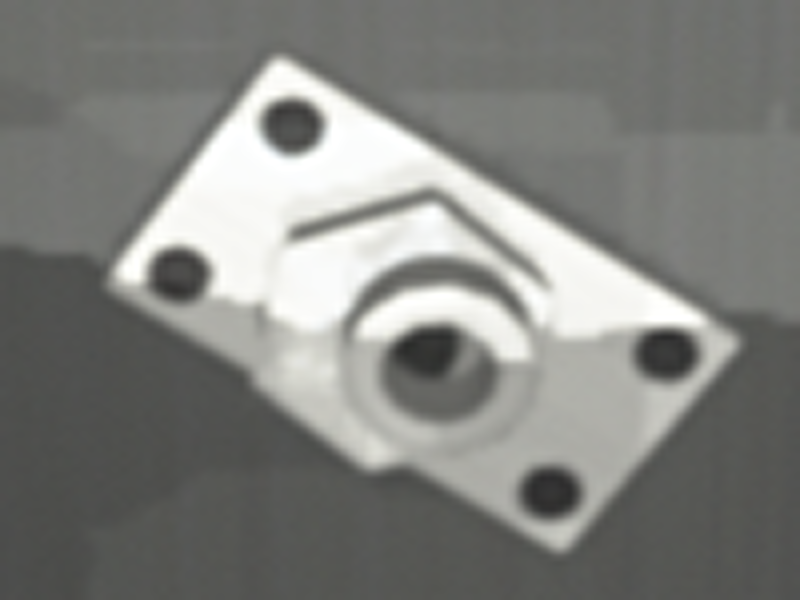

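The plate centre is near (455,-168) mm with its long axis at -36°. The sides measure 88 x 47 mm, which fits. The bushing top is at about (456.5,-164). I descend on the bushing.

Emit:
arm_command:
  rows:
    - {"delta_rot": [0, 0, 0], "translation": [0.2, 0.4, 3.5], "jaw": 6}
    - {"delta_rot": [0, 0, 0], "translation": [0, 0, 3.5], "jaw": 6}
    - {"delta_rot": [0, 0, 0], "translation": [0, 0, 3.5], "jaw": 6}
    - {"delta_rot": [0, 0, 0], "translation": [0, 0, 2.5], "jaw": 6}
    - {"delta_rot": [0, 0, 0], "translation": [0, 0, 2], "jaw": 6}
    - {"delta_rot": [0, 0, 0], "translation": [0, 0, 1], "jaw": 6}
    - {"delta_rot": [0, 0, 0], "translation": [0, 0, 0], "jaw": 6}
    - {"delta_rot": [0, 0, 0], "translation": [0, 0, 0], "jaw": 6}

```text
t: 1.53
ee_pos: [0.4615, -0.1586, 0.0767]
orientation: [-180.0, -0.0, 90.0]
ft_force: [-0.3, -0.8, 0.9]
width: 0.0599
finger_force: 0.0
```

Emit:
arm_command:
  rows:
    - {"delta_rot": [0, 0, 0], "translation": [-0.57, -0.5, 0.5], "jaw": 6}
    - {"delta_rot": [0, 0, 0], "translation": [0, 0, 1.4], "jaw": 6}
    - {"delta_rot": [0, 0, 0], "translation": [0, 0, 0], "jaw": 6}
    - {"delta_rot": [0, 0, 0], "translation": [0, 0, 0], "jaw": 2.4}
    - {"delta_rot": [0, 0, 0], "translation": [0, 0, 0], "jaw": 2.4}
    - {"delta_rot": [0, 0, 0], "translation": [0, 0, 0], "jaw": 2.4}
    - {"delta_rot": [0, 0, 0], "translation": [0, 0, 0], "jaw": 2.4}
    - {"delta_rot": [0, 0, 0], "translation": [0, 0, 0], "jaw": 2.4}
  grip_force: 20

```text
t: 2.2
ee_pos: [0.4563, -0.1648, 0.0581]
orientation: [180.0, 0.0, 90.0]
ft_force: [-0.2, 0.1, 0.3]
width: 0.0303
finger_force: 0.0
```

Emit:
arm_command:
  rows:
    - {"delta_rot": [0, 0, 0], "translation": [0, 0, 0], "jaw": 2.4}
    - {"delta_rot": [0, 0, 0], "translation": [0, 0, 0], "jaw": 2.4}
    - {"delta_rot": [0, 0, 0], "translation": [0, 0, 0], "jaw": 2.4}
    - {"delta_rot": [0, 0, 0], "translation": [0, 0, -0.5], "jaw": 2.4}
    - {"delta_rot": [0, 0, 0], "translation": [0, 0, -1.5], "jaw": 2.4}
    - {"delta_rot": [0, 0, 0], "translation": [0, 0, -2], "jaw": 2.4}
    - {"delta_rot": [0, 0, 0], "translation": [0, 0, -2], "jaw": 2.4}
    - {"delta_rot": [0, 0, 0], "translation": [0, 0, 0], "jaw": 2.4}

```text
t: 2.87
ee_pos: [0.4577, -0.1653, 0.1208]
orientation: [179.7, 0.1, 90.0]
ft_force: [1.2, 0.9, -2.1]
width: 0.0278
finger_force: 20.0
```

```bash
python3 - <<'E'
from h import *
s,d=snap("wrist","w2"); print(np.round(s["ee_pos"],4),np.round(s["orientation"],2))
cv2.imwrite("pics/w2.png",cv2.resize(d["img"][60:360,56:456,::-1],(800,600),interpolation=cv2.INTER_CUBIC))
E
```

```text
[ 0.4577 -0.1653  0.1208] [1.7974e+02 7.0000e-02 8.9990e+01]
```

View pics/w2.png

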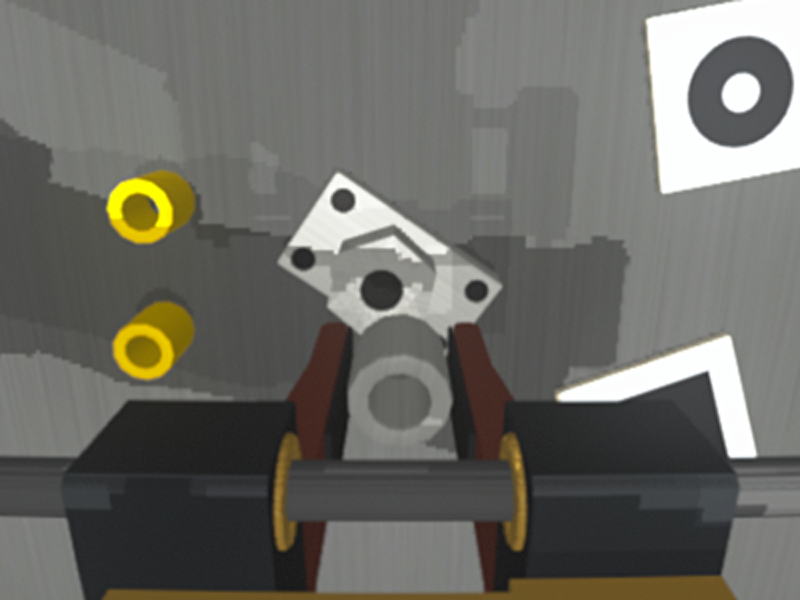

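The bushing is held, with its top at (400,403). Below it, the nut's bore shows at (381,290) and its vertices at (393,227) and (435,268).

```bash
python3 - <<'E'
from h import *
s,d=pickle.load(open("pics/w2.pkl","rb"))
q=lambda L:np.array(L,float)/2+[56,60]
print("held",(px2w(s,d,q([(400,403)]),.1328)*1000).round(1))
print("bore",(px2w(s,d,q([(381,290)]),.04)*1000).round(1))
h=px2w(s,d,q([(341,245),(393,230),(435,268)]),.04)*1000; print(h.round(1)); e=np.diff(h,axis=0); print(np.hypot(*e.T),np.degrees(np.arctan2(e[:,1],e[:,0])))
c=px2w(s,d,q([(337,172),(278,262),(502,290)]),.018)*1000; print(c.round(1),(c[1]+c[2])/2)
cv2.imwrite("pics/w2c.png",cv2.resize(d["img"][140:230,190:310,::-1],(800,600),interpolation=cv2.INTER_CUBIC))
E
```

```text
held [[ 457.8 -166.7]]
bore [[ 450.6 -167.6]]
[[ 434.7 -148.5]
 [ 455.6 -142.4]
 [ 472.6 -158.2]]
[21.76829223 23.24094635] [ 16.42746722 -42.92300059]
[[ 431.7 -122.2]
 [ 404.4 -162. ]
 [ 504.5 -175.2]] [ 454.44947306 -168.62823712]
```

Emit:
arm_command:
  rows:
    - {"delta_rot": [0, 0, 0], "translation": [1, 2, 0], "jaw": 2.4}
    - {"delta_rot": [0, 0, 0], "translation": [1.5, 3, 0], "jaw": 2.4}
    - {"delta_rot": [0, 0, 0], "translation": [1.5, 3, 0], "jaw": 2.4}
    - {"delta_rot": [0, 0, 0], "translation": [1.5, 3, 0], "jaw": 2.4}
    - {"delta_rot": [0, 0, 0], "translation": [1.2, 2.5, 0], "jaw": 2.4}
    - {"delta_rot": [0, 0, 0], "translation": [0.9, 1.6, 1], "jaw": 2.4}
    - {"delta_rot": [0, 0, 0], "translation": [0, 0, 2], "jaw": 2.4}
    - {"delta_rot": [0, 0, 0], "translation": [0, 0, 1], "jaw": 2.4}

```text
t: 3.58
ee_pos: [0.6062, -0.0873, 0.0743]
orientation: [-179.8, -0.0, 90.1]
ft_force: [-0.7, 0.8, -1.1]
width: 0.028
finger_force: 20.0
```

View pics/w2c.png

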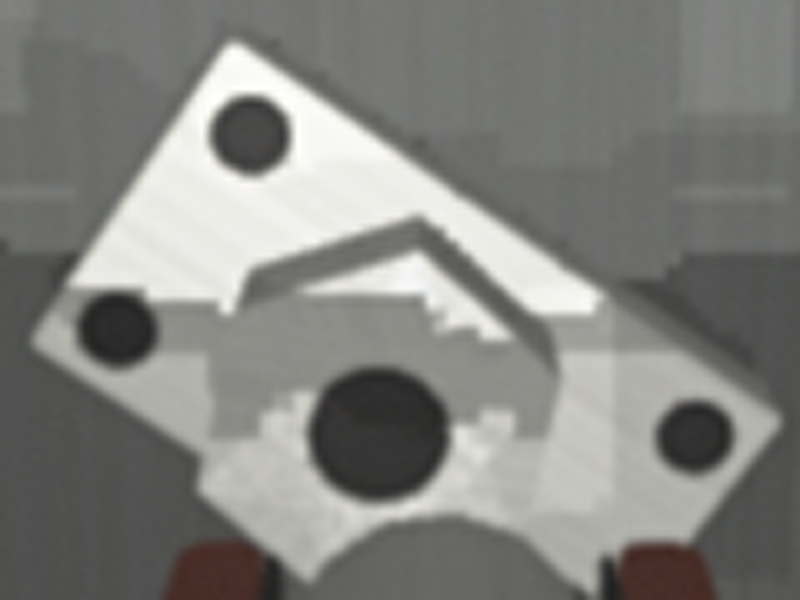

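```bash
python3 - <<'E'
from h import *
s,d=pickle.load(open("pics/w2.pkl","rb"))
q=lambda L:np.array(L,float)/(20/3)+[190,140]
print("bore",(px2w(s,d,q([(380,433)]),.04)*1000).round(1))
h=px2w(s,d,q([(310,580),(198,490),(237,308),(420,250),(557,372)]),.04)*1000; print(h.round(1)); e=np.diff(h,axis=0); print(np.hypot(*e.T),np.degrees(np.arctan2(e[:,1],e[:,0])))
E
```

```text
bore [[ 451.  -167.6]]
[[ 442.  -187.1]
 [ 428.3 -175. ]
 [ 433.8 -151.6]
 [ 456.  -144.4]
 [ 472.7 -159.7]]
[18.26870705 24.06229634 23.26019335 22.6494673 ] [138.56149558  76.77332285  17.99419979 -42.52677307]
```

Emit:
arm_command:
  rows:
    - {"delta_rot": [0, 0, 0], "translation": [0, 0, 1], "jaw": 2.4}
    - {"delta_rot": [0, 0, 0], "translation": [0, 0, 1], "jaw": 2.4}
    - {"delta_rot": [0, 0, 0], "translation": [0, 0, 1], "jaw": 2.4}
    - {"delta_rot": [0, 0, 0], "translation": [0, 0, 1], "jaw": 2.4}
    - {"delta_rot": [0, 0, 0], "translation": [0, 0, 0], "jaw": 2.4}
    - {"delta_rot": [0, 0, 0], "translation": [0, 0, 0], "jaw": 2.4}

```text
t: 4.08
ee_pos: [0.6066, -0.0889, 0.0372]
orientation: [-179.9, -0.0, 90.0]
ft_force: [-0.3, -0.5, -0.4]
width: 0.0279
finger_force: 20.0
```

Emit:
arm_command:
  rows:
    - {"delta_rot": [0, 0, 0], "translation": [0.2, 0.1, 0.6], "jaw": 2.4}
    - {"delta_rot": [0, 0, 0], "translation": [0, 0, 0.5], "jaw": 2.4}
    - {"delta_rot": [0, 0, 0], "translation": [0, 0, 0.2], "jaw": 2.4}
    - {"delta_rot": [0, 0, 0], "translation": [0, 0, 0], "jaw": 2.4}
    - {"delta_rot": [0, 0, 0], "translation": [0, 0, 0], "jaw": 2.4}

```text
t: 4.5
ee_pos: [0.608, -0.0867, 0.0247]
orientation: [-180.0, 0.0, 90.0]
ft_force: [0.9, -0.0, -2.0]
width: 0.0281
finger_force: 20.0
```

Emit:
arm_command:
  rows:
    - {"delta_rot": [0, 0, 0], "translation": [0, 0, 0.07], "jaw": 2.4}
    - {"delta_rot": [0, 0, 0], "translation": [0, 0, 0], "jaw": 2.4}
    - {"delta_rot": [0, 0, 0], "translation": [0, 0, 0], "jaw": 3.2}
    - {"delta_rot": [0, 0, 0], "translation": [0, 0, 0], "jaw": 4.5}
    - {"delta_rot": [0, 0, 0], "translation": [0, 0, 0], "jaw": 6}
    - {"delta_rot": [0, 0, 0], "translation": [0, 0, 0], "jaw": 6.5}
    - {"delta_rot": [0, 0, 0], "translation": [0, 0, -1], "jaw": 6.5}
    - {"delta_rot": [0, 0, 0], "translation": [0, 0, -3], "jaw": 6.5}

```text
t: 5.17
ee_pos: [0.6052, -0.0863, 0.0611]
orientation: [-179.6, -0.0, 90.0]
ft_force: [0.0, -0.3, -0.0]
width: 0.0619
finger_force: 0.0
```

Emit:
arm_command:
  rows:
    - {"delta_rot": [0, 0, 0], "translation": [0, 0, -3], "jaw": 6.5}
    - {"delta_rot": [0, 0, 0.055], "translation": [-1.3, -2.7, 0], "jaw": 6.5}
    - {"delta_rot": [0, 0, 0.055], "translation": [-1.3, -2.7, 0], "jaw": 6.5}
    - {"delta_rot": [0, 0, 0.054], "translation": [-1.3, -2.7, 0], "jaw": 6.5}
    - {"delta_rot": [0, 0, 0.054], "translation": [-1.3, -2.7, 0], "jaw": 6.5}
    - {"delta_rot": [0, 0, 0], "translation": [-1.3, -2.5, 0], "jaw": 6.5}
    - {"delta_rot": [0, 0, 0], "translation": [0, 0, 0], "jaw": 6.5}
    - {"delta_rot": [0, 0, 0], "translation": [0, 0, 0], "jaw": 6.5}

```text
t: 5.83
ee_pos: [0.4685, -0.1374, 0.095]
orientation: [179.9, -0.0, 77.4]
ft_force: [0.1, 0.2, -0.2]
width: 0.0652
finger_force: 0.0
```

Emit:
arm_command:
  rows:
    - {"delta_rot": [0, 0, 0], "translation": [-3.3, -1.1, 1], "jaw": 6.5}
    - {"delta_rot": [0, 0, 0], "translation": [0, 0, 1.5], "jaw": 6.5}
    - {"delta_rot": [0, 0, 0], "translation": [0, 0, 1.5], "jaw": 6.5}
    - {"delta_rot": [0, 0, 0], "translation": [0, 0, 1], "jaw": 6.5}
    - {"delta_rot": [0, 0, 0], "translation": [0, 0, 0.6], "jaw": 6.5}
    - {"delta_rot": [0, 0, 0], "translation": [0, 0, 0.3], "jaw": 6.5}
    - {"delta_rot": [0, 0, 0], "translation": [0, 0, 0], "jaw": 6.5}
    - {"delta_rot": [0, 0, 0], "translation": [0, 0, 0], "jaw": 6.5}

```text
t: 6.5
ee_pos: [0.4518, -0.1665, 0.0352]
orientation: [180.0, -0.0, 77.5]
ft_force: [-0.5, 0.4, 1.0]
width: 0.0647
finger_force: 0.0
```

Emit:
arm_command:
  rows:
    - {"delta_rot": [0, 0, 0], "translation": [0, 0, 0], "jaw": 3.7}
    - {"delta_rot": [0, 0, 0], "translation": [0, 0, 0], "jaw": 3.7}
    - {"delta_rot": [0, 0, 0], "translation": [0, 0, 0], "jaw": 3.7}
    - {"delta_rot": [0, 0, 0], "translation": [0, 0, 0], "jaw": 3.7}
    - {"delta_rot": [0, 0, 0], "translation": [0, 0, 0], "jaw": 3.7}
    - {"delta_rot": [0, 0, 0], "translation": [0, 0, 0], "jaw": 3.7}
  grip_force: 30

```text
t: 7.0
ee_pos: [0.4513, -0.1667, 0.0353]
orientation: [180.0, -0.0, 77.5]
ft_force: [-1.2, 1.0, 4.1]
width: 0.041
finger_force: 30.0
```

Emit:
arm_command:
  rows:
    - {"delta_rot": [0, 0, 0], "translation": [0, 0, -0.5], "jaw": 3.7}
    - {"delta_rot": [0, 0, 0], "translation": [0, 0, -2], "jaw": 3.7}
    - {"delta_rot": [0, 0, 0], "translation": [0, 0, -3], "jaw": 3.7}
    - {"delta_rot": [0, 0, 0], "translation": [1, 0.1, -3], "jaw": 3.7}
    - {"delta_rot": [0, 0, 0], "translation": [2.5, 0.4, 0], "jaw": 3.7}
    - {"delta_rot": [0, 0, 0], "translation": [3.5, 0.6, 0], "jaw": 3.7}
    - {"delta_rot": [0, 0, 0], "translation": [3.8, 0.6, 0], "jaw": 3.7}
    - {"delta_rot": [0, 0, 0], "translation": [3.8, 0.6, 0], "jaw": 3.7}

```text
t: 7.67
ee_pos: [0.5054, -0.0281, 0.1205]
orientation: [180.0, -0.0, 77.4]
ft_force: [0.2, -0.1, -2.5]
width: 0.0408
finger_force: 30.0
```

Emit:
arm_command:
  rows:
    - {"delta_rot": [0, 0, 0], "translation": [3.8, 0.6, 0], "jaw": 3.7}
    - {"delta_rot": [0, 0, 0], "translation": [3.8, 0.6, 0], "jaw": 3.7}
    - {"delta_rot": [0, 0, 0], "translation": [3.8, 0.6, 0], "jaw": 3.7}
    - {"delta_rot": [0, 0, 0], "translation": [3.8, 0.6, 0], "jaw": 3.7}
    - {"delta_rot": [0, 0, 0], "translation": [3.8, 0.6, 0], "jaw": 3.7}
    - {"delta_rot": [0, 0, 0], "translation": [3.8, 0.6, 0], "jaw": 3.7}
    - {"delta_rot": [0, 0, 0], "translation": [3, 0.5, 0], "jaw": 3.7}
    - {"delta_rot": [0, 0, 0], "translation": [2, 0.4, 0], "jaw": 3.7}

```text
t: 8.33
ee_pos: [0.6091, 0.2369, 0.1196]
orientation: [-180.0, -0.1, 77.7]
ft_force: [0.2, 0.2, -1.7]
width: 0.0407
finger_force: 30.0
```

Emit:
arm_command:
  rows:
    - {"delta_rot": [0, 0, 0], "translation": [1, 0.2, 0], "jaw": 3.7}
    - {"delta_rot": [0, 0, 0], "translation": [0, 0, 1], "jaw": 3.7}
    - {"delta_rot": [0, 0, 0], "translation": [0, 0, 2], "jaw": 3.7}
    - {"delta_rot": [0, 0, 0], "translation": [0, 0, 1], "jaw": 3.7}
    - {"delta_rot": [0, 0, 0], "translation": [0, 0, 0], "jaw": 3.7}
    - {"delta_rot": [0, 0, 0], "translation": [0, 0, 0], "jaw": 3.7}

```text
t: 8.83
ee_pos: [0.6128, 0.2399, 0.0791]
orientation: [-179.9, 0.1, 77.4]
ft_force: [1.5, 0.2, -1.9]
width: 0.0407
finger_force: 30.0
```

Emit:
arm_command:
  rows:
    - {"delta_rot": [0, 0, 0], "translation": [1.4, 0, 0.5], "jaw": 3.7}
    - {"delta_rot": [0, 0, 0], "translation": [1, -0.1, 1.5], "jaw": 3.7}
    - {"delta_rot": [0, 0, 0], "translation": [0, 0, 1.5], "jaw": 3.7}
    - {"delta_rot": [0, 0, 0], "translation": [0, 0, 1], "jaw": 3.7}
    - {"delta_rot": [0, 0, 0], "translation": [0, 0, 0.6], "jaw": 3.7}
    - {"delta_rot": [0, 0, 0], "translation": [0, 0, 0.3], "jaw": 3.7}
    - {"delta_rot": [0, 0, 0], "translation": [0, 0, 0], "jaw": 3.7}
    - {"delta_rot": [0, 0, 0], "translation": [0, 0, 0], "jaw": 3.7}

```text
t: 9.5
ee_pos: [0.6181, 0.2654, 0.0265]
orientation: [180.0, -0.0, 77.5]
ft_force: [-0.7, -0.4, -1.2]
width: 0.041
finger_force: 30.0
```

Emit:
arm_command:
  rows:
    - {"delta_rot": [0, 0, 0], "translation": [-0.15, -0.07, 0.15], "jaw": 3.7}
    - {"delta_rot": [0, 0, 0], "translation": [0, 0, 0.15], "jaw": 3.7}
    - {"delta_rot": [0, 0, 0], "translation": [0, 0, 0.05], "jaw": 3.7}
    - {"delta_rot": [0, 0, 0], "translation": [0, 0, 0], "jaw": 3.7}
    - {"delta_rot": [0, 0, 0], "translation": [0, 0, 0], "jaw": 4.5}
    - {"delta_rot": [0, 0, 0], "translation": [0, 0, 0], "jaw": 6}
    - {"delta_rot": [0, 0, 0], "translation": [0, 0, 0], "jaw": 7.5}
    - {"delta_rot": [0, 0, 0], "translation": [0, 0, 0], "jaw": 7.5}

```text
t: 10.17
ee_pos: [0.6167, 0.2644, 0.0224]
orientation: [180.0, -0.0, 77.5]
ft_force: [-0.7, -0.8, 0.7]
width: 0.061
finger_force: 0.0
```

Emit:
arm_command:
  rows:
    - {"delta_rot": [0, 0, 0], "translation": [0, 0, -1], "jaw": 8}
    - {"delta_rot": [0, 0, 0], "translation": [0, 0, -3], "jaw": 8}
    - {"delta_rot": [0, 0, 0], "translation": [0, 0, -4], "jaw": 8}
    - {"delta_rot": [0, 0, 0], "translation": [-2.2, -3, -1], "jaw": 8}
    - {"delta_rot": [0, 0, 0], "translation": [-2.2, -3, 0], "jaw": 8}
    - {"delta_rot": [0, 0, 0], "translation": [-2.2, -3, 0], "jaw": 8}
    - {"delta_rot": [0, 0, 0], "translation": [-2.2, -3, 0], "jaw": 8}
    - {"delta_rot": [0, 0, 0], "translation": [-2.2, -3, 0], "jaw": 8}

```text
t: 10.83
ee_pos: [0.445, 0.1887, 0.1132]
orientation: [179.9, -0.0, 77.5]
ft_force: [0.2, 1.0, 0.2]
width: 0.0802
finger_force: 0.0
```

Emit:
arm_command:
  rows:
    - {"delta_rot": [0, 0, 0], "translation": [-3, 0.7, -1], "jaw": 8}
    - {"delta_rot": [0, 0, 0], "translation": [-3.5, 0.9, -2], "jaw": 8}
    - {"delta_rot": [0, 0, 0], "translation": [-3.5, 0.9, -2], "jaw": 8}
    - {"delta_rot": [0, 0, 0], "translation": [-3.5, 0.9, -1], "jaw": 8}
    - {"delta_rot": [0, 0, 0], "translation": [-2.5, 0.7, 0], "jaw": 8}
    - {"delta_rot": [0, 0, 0], "translation": [-1, 0, 0], "jaw": 8}
    - {"delta_rot": [0, 0, 0], "translation": [0, 0, 0], "jaw": 8}
    - {"delta_rot": [0, 0, 0], "translation": [0, 0, 0], "jaw": 8}

```text
t: 11.5
ee_pos: [0.4495, 0.0151, 0.1727]
orientation: [180.0, -0.0, 77.5]
ft_force: [-1.1, 0.9, 0.0]
width: 0.08
finger_force: 0.0
```

```bash
python3 - <<'E'
from h import *
s,d=snap("wrist","w3"); print(np.round(s["ee_pos"],4),np.round(s["orientation"],2))
o=w2px(s,d,[[.448,.013,.04]])[0].round().astype(int);x,y=max(o[0]-80,0),max(o[1]-60,0);print(x,y)
cv2.imwrite("pics/w3.png",cv2.resize(d["img"][y:y+120,x:x+160,::-1],(800,600),interpolation=cv2.INTER_CUBIC))
E
```

```text
[0.4495 0.0151 0.1727] [ 1.800e+02 -3.000e-02  7.748e+01]
174 128
```

View pics/w3.png

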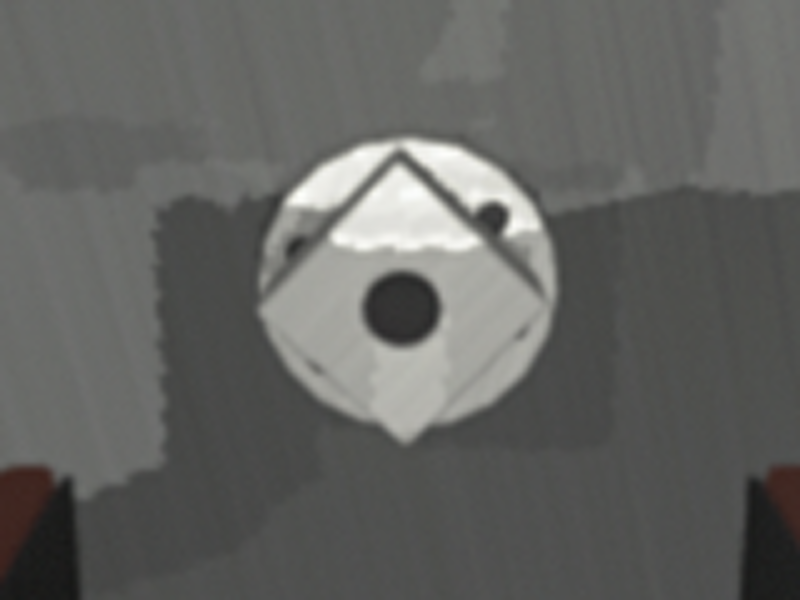

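The boss top has corners at (400,160), (262,310), (405,442) and (548,300), with its bore at (402,308). The flange circle spans x 258–557 and y 138–428.

```bash
python3 - <<'E'
from h import *
s,d=pickle.load(open("pics/w3.pkl","rb"))
q=lambda L:np.array(L,float)/5+[174,128]
c=px2w(s,d,q([(400,160),(262,310),(405,442),(548,300)]),.04)*1000
e=[c[i]-c[i-1] for i in range(4)]; print("boss",c.mean(0).round(1),px2w(s,d,q([(402,308)]),.04)*1000,[(np.hypot(*v).round(1),np.degrees(np.arctan2(v[1],v[0])).round(1)) for v in e])
f=px2w(s,d,q([(258,283),(557,283),(408,138),(408,428)]),.018)*1000; print("flange",f.round(1),f.mean(0))
E
```

```text
boss [448.2  12.1] [[447.70725218  11.60397895]] [(np.float64(40.5), np.float64(123.8)), (np.float64(40.7), np.float64(-144.8)), (np.float64(39.8), np.float64(-57.1)), (np.float64(41.3), np.float64(34.2))]
flange [[417.6  17.6]
 [479.7   3.8]
 [455.4  41. ]
 [441.6 -21.4]] [448.58226593  10.22249652]
```

Emit:
arm_command:
  rows:
    - {"delta_rot": [0, 0, -0.116], "translation": [0, 0, 1.5], "jaw": 8}
    - {"delta_rot": [0, 0, -0.116], "translation": [0, 0, 1.5], "jaw": 7.5}
    - {"delta_rot": [0, 0, -0.116], "translation": [0, 0, 1.5], "jaw": 7}
    - {"delta_rot": [0, 0, -0.116], "translation": [0, 0, 1.5], "jaw": 6.5}
    - {"delta_rot": [0, 0, -0.116], "translation": [0, 0, 1.5], "jaw": 6.5}
    - {"delta_rot": [0, 0, -0.116], "translation": [0, 0, 1.5], "jaw": 6.5}
    - {"delta_rot": [0, 0, -0.116], "translation": [0, 0, 1], "jaw": 6.5}
    - {"delta_rot": [0, 0, 0], "translation": [0, 0, 0], "jaw": 6.5}

```text
t: 12.22
ee_pos: [0.4482, 0.0164, 0.0704]
orientation: [-179.8, -0.2, 124.5]
ft_force: [0.0, -0.2, -0.2]
width: 0.0652
finger_force: 0.0
```

Emit:
arm_command:
  rows:
    - {"delta_rot": [0, 0, 0], "translation": [0, 0, 0], "jaw": 6.5}

```text
t: 12.3
ee_pos: [0.4492, 0.0159, 0.0719]
orientation: [-179.9, -0.1, 124.0]
ft_force: [-0.9, -0.2, 1.4]
width: 0.0648
finger_force: 0.0
```

Emit:
arm_command:
  rows:
    - {"delta_rot": [0, 0, 0], "translation": [-0.27, -0.32, 0.5], "jaw": 6.5}
    - {"delta_rot": [0, 0, 0], "translation": [0, 0, 1.2], "jaw": 6.5}
    - {"delta_rot": [0, 0, 0], "translation": [0, 0, 1], "jaw": 6.5}
    - {"delta_rot": [0, 0, 0], "translation": [0, 0, 0.6], "jaw": 6.5}
    - {"delta_rot": [0, 0, 0], "translation": [0, 0, 0.3], "jaw": 6.5}
    - {"delta_rot": [0, 0, 0], "translation": [0, 0, 0], "jaw": 6.5}
    - {"delta_rot": [0, 0, 0], "translation": [0, 0, 0], "jaw": 6.5}

```text
t: 12.88
ee_pos: [0.4485, 0.0104, 0.0365]
orientation: [-180.0, -0.0, 124.0]
ft_force: [0.2, -0.1, 0.7]
width: 0.0651
finger_force: 0.0
```

Emit:
arm_command:
  rows:
    - {"delta_rot": [0, 0, 0], "translation": [0, 0, 0], "jaw": 3.8}
    - {"delta_rot": [0, 0, 0], "translation": [0, 0, 0], "jaw": 3.8}
    - {"delta_rot": [0, 0, 0], "translation": [0, 0, 0], "jaw": 3.8}
    - {"delta_rot": [0, 0, 0], "translation": [0, 0, 0], "jaw": 3.8}
    - {"delta_rot": [0, 0, 0], "translation": [0, 0, 0], "jaw": 3.8}
    - {"delta_rot": [0, 0, 0], "translation": [0, 0, 0], "jaw": 3.8}

```text
t: 13.38
ee_pos: [0.4487, 0.0104, 0.0367]
orientation: [180.0, 0.0, 124.0]
ft_force: [0.2, -0.2, 3.7]
width: 0.0419
finger_force: 30.0
```

Emit:
arm_command:
  rows:
    - {"delta_rot": [0, 0, 0], "translation": [0, 0, -0.5], "jaw": 3.8}
    - {"delta_rot": [0, 0, 0], "translation": [0, 0, -2], "jaw": 3.8}
    - {"delta_rot": [0, 0, 0.08], "translation": [0, 0, -3], "jaw": 3.8}
    - {"delta_rot": [0, 0, 0.08], "translation": [0, 0, -2], "jaw": 3.8}
    - {"delta_rot": [0, 0, 0.081], "translation": [0, 0, -0.5], "jaw": 3.8}
    - {"delta_rot": [0, 0, 0], "translation": [-2, 0.3, 0], "jaw": 3.8}
    - {"delta_rot": [0, 0, 0], "translation": [-3.5, 0.5, 0], "jaw": 3.8}
    - {"delta_rot": [0, 0, 0], "translation": [-3.7, 0.5, 0], "jaw": 3.8}

```text
t: 14.05
ee_pos: [0.4926, -0.071, 0.117]
orientation: [180.0, -0.0, 110.4]
ft_force: [0.6, -0.2, -2.0]
width: 0.0419
finger_force: 30.0
```

Emit:
arm_command:
  rows:
    - {"delta_rot": [0, 0, 0], "translation": [-3.7, 0.5, 0], "jaw": 3.8}
    - {"delta_rot": [0, 0, 0], "translation": [-3.7, 0.5, 0], "jaw": 3.8}
    - {"delta_rot": [0, 0, 0], "translation": [-3.7, 0.5, 0], "jaw": 3.8}
    - {"delta_rot": [0, 0, 0], "translation": [-3.7, 0.5, 0], "jaw": 3.8}
    - {"delta_rot": [0, 0, 0], "translation": [-3.5, 0.5, 0], "jaw": 3.8}
    - {"delta_rot": [0, 0, 0], "translation": [-2.1, 0.3, 1], "jaw": 3.8}
    - {"delta_rot": [0, 0, 0], "translation": [-1, 0.2, 1], "jaw": 3.8}
    - {"delta_rot": [0, 0, 0], "translation": [0, 0, 0], "jaw": 3.8}

```text
t: 14.72
ee_pos: [0.5932, -0.2637, 0.0936]
orientation: [-179.8, -0.1, 110.1]
ft_force: [0.1, -0.0, -2.4]
width: 0.0419
finger_force: 30.0
```

Emit:
arm_command:
  rows:
    - {"delta_rot": [0, 0, 0], "translation": [0, 0, 0], "jaw": 3.8}

```text
t: 14.8
ee_pos: [0.5934, -0.2607, 0.095]
orientation: [-179.9, -0.2, 110.2]
ft_force: [0.1, 0.4, -2.8]
width: 0.0416
finger_force: 30.0
```

```bash
python3 - <<'E'
from h import *
s,d=snap("wrist","w4"); print(np.round(s["ee_pos"],4),np.round(s["orientation"],2))
cv2.imwrite("pics/w4.png",cv2.resize(d["img"][60:360,56:456,::-1],(800,600),interpolation=cv2.INTER_CUBIC))
E
```

```text
[ 0.5934 -0.2607  0.095 ] [-1.7987e+02 -1.6000e-01  1.1022e+02]
```

View pics/w4.png

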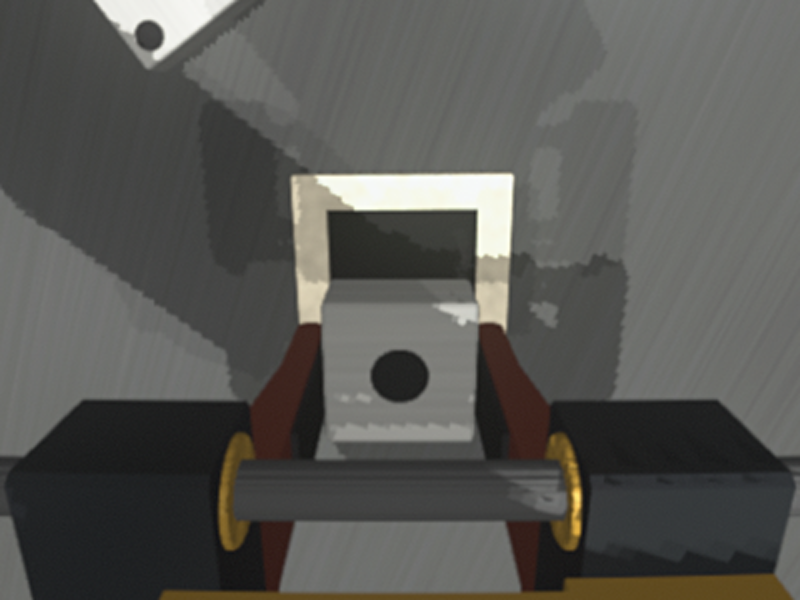

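```bash
python3 - <<'E'
from h import *
s,d=pickle.load(open("pics/w4.pkl","rb"))
q=lambda L:np.array(L,float)/2+[56,60]
a=px2w(s,d,q([(327,211),(477,211)]),.006)*1000; v=a[1]-a[0]; L=np.hypot(*v); n=np.array([v[1],-v[0]])/L
print(a.round(1),L,np.degrees(np.arctan2(v[1],v[0])),"padc",a.mean(0)+31*n)
print("boss",px2w(s,d,q([(400,376)]),.0983)*1000)
E
```

```text
[[ 555.2 -243.5]
 [ 612.8 -222.2]] 61.425931285502905 20.295837125194073 padc [ 594.71445946 -261.96681307]
boss [[ 592.79531414 -258.94440328]]
```

Emit:
arm_command:
  rows:
    - {"delta_rot": [0, 0, 0], "translation": [-0.3, 0.1, 1], "jaw": 3.8}
    - {"delta_rot": [0, 0, 0], "translation": [0, 0, 1.8], "jaw": 3.8}
    - {"delta_rot": [0, 0, 0], "translation": [0, 0, 1.8], "jaw": 3.8}
    - {"delta_rot": [0, 0, 0], "translation": [0, 0, 1.2], "jaw": 3.8}
    - {"delta_rot": [0, 0, 0], "translation": [0, 0, 0.5], "jaw": 3.8}
    - {"delta_rot": [0, 0, 0], "translation": [0, 0, 0.3], "jaw": 3.8}
    - {"delta_rot": [0, 0, 0], "translation": [0, 0, 0], "jaw": 3.8}
    - {"delta_rot": [0, 0, 0], "translation": [0, 0, 0], "jaw": 3.8}

```text
t: 15.52
ee_pos: [0.5971, -0.2644, 0.0312]
orientation: [180.0, 0.0, 110.2]
ft_force: [-1.3, -0.1, -2.6]
width: 0.0416
finger_force: 30.0
```

Emit:
arm_command:
  rows:
    - {"delta_rot": [0, 0, 0], "translation": [0.18, -0.12, 0.2], "jaw": 3.8}
    - {"delta_rot": [0, 0, 0], "translation": [0, 0, 0.2], "jaw": 3.8}
    - {"delta_rot": [0, 0, 0], "translation": [0, 0, 0.15], "jaw": 3.8}
    - {"delta_rot": [0, 0, 0], "translation": [0, 0, 0.05], "jaw": 3.8}
    - {"delta_rot": [0, 0, 0], "translation": [0, 0, 0], "jaw": 3.8}
    - {"delta_rot": [0, 0, 0], "translation": [0, 0, 0], "jaw": 3.8}

```text
t: 16.02
ee_pos: [0.595, -0.263, 0.0248]
orientation: [180.0, 0.0, 110.2]
ft_force: [-1.8, 1.2, 2.4]
width: 0.0419
finger_force: 30.0
```

Emit:
arm_command:
  rows:
    - {"delta_rot": [0, 0, 0], "translation": [0, 0, 0], "jaw": 4.5}
    - {"delta_rot": [0, 0, 0], "translation": [0, 0, 0], "jaw": 6}
    - {"delta_rot": [0, 0, 0], "translation": [0, 0, 0], "jaw": 7}
    - {"delta_rot": [0, 0, 0], "translation": [0, 0, 0], "jaw": 7}
    - {"delta_rot": [0, 0, 0], "translation": [0, 0, -1], "jaw": 7.5}
    - {"delta_rot": [0, 0, 0], "translation": [0, 0, -3], "jaw": 8}
    - {"delta_rot": [0, 0, 0], "translation": [0, 0, -4], "jaw": 8}
    - {"delta_rot": [0, 0, 0], "translation": [2, -1.5, -3], "jaw": 8}

```text
t: 16.68
ee_pos: [0.5767, -0.2516, 0.1374]
orientation: [179.8, 0.2, 110.2]
ft_force: [1.2, -0.6, 1.5]
width: 0.0796
finger_force: 0.0
```

Emit:
arm_command:
  rows:
    - {"delta_rot": [0, 0, 0], "translation": [2.9, -2.1, -1], "jaw": 8}
    - {"delta_rot": [0, 0, 0], "translation": [2.9, -2.1, 0], "jaw": 8}
    - {"delta_rot": [0, 0, 0], "translation": [2.9, -2.1, 0], "jaw": 8}
    - {"delta_rot": [0, 0, -0.118], "translation": [3, -2.1, 0], "jaw": 8}
    - {"delta_rot": [0, 0, -0.118], "translation": [0, 0, 0], "jaw": 8}
    - {"delta_rot": [0, 0, -0.118], "translation": [0, 0, 0], "jaw": 8}
    - {"delta_rot": [0, 0, -0.118], "translation": [0, 0, 0], "jaw": 8}
    - {"delta_rot": [0, 0, -0.118], "translation": [0, 0, 0], "jaw": 8}

```text
t: 17.35
ee_pos: [0.4548, -0.1687, 0.1455]
orientation: [180.0, 0.1, 144.4]
ft_force: [0.0, -0.5, 0.7]
width: 0.0801
finger_force: 0.0
```

Emit:
arm_command:
  rows:
    - {"delta_rot": [0, 0, 0], "translation": [0, 0, 0], "jaw": 8}
    - {"delta_rot": [0, 0, 0], "translation": [0, 0, 0], "jaw": 8}
    - {"delta_rot": [0, 0, 0], "translation": [0, 0, 0], "jaw": 8}

```text
t: 17.6
ee_pos: [0.4547, -0.1689, 0.1448]
orientation: [180.0, 0.0, 143.8]
ft_force: [-0.4, 0.9, 0.5]
width: 0.08
finger_force: 0.0
```

```bash
python3 - <<'E'
from h import *
s,d=snap("wrist","w5"); print(np.round(s["ee_pos"],4),np.round(s["orientation"],2))
cv2.imwrite("pics/w5.png",cv2.resize(d["img"][60:360,56:456,::-1],(800,600),interpolation=cv2.INTER_CUBIC))
E
```

```text
[ 0.4547 -0.1689  0.1448] [1.7999e+02 3.0000e-02 1.4379e+02]
```

View pics/w5.png

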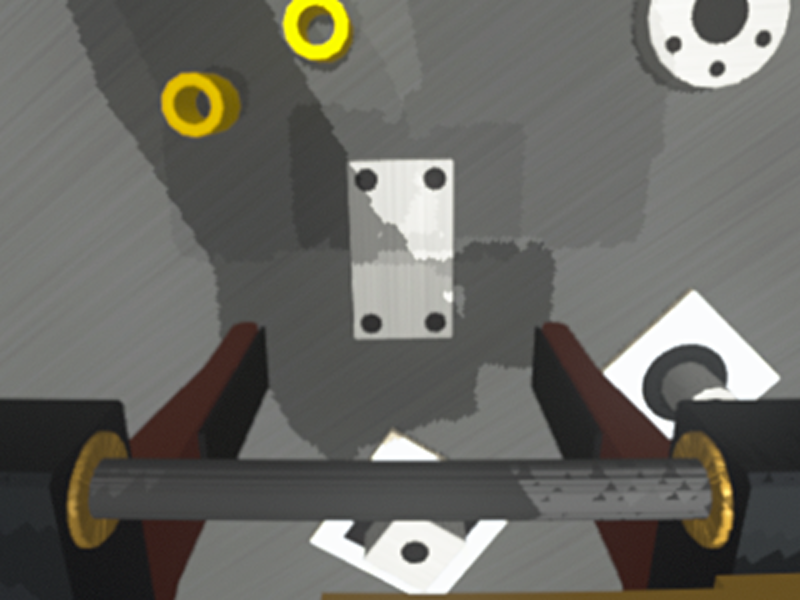

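```bash
python3 - <<'E'
from h import *
s,d=pickle.load(open("pics/w5.pkl","rb"))
q=lambda L:np.array(L,float)/2+[56,60]
c=px2w(s,d,q([(348,160),(453,159),(453,337),(355,339)]),.018)*1000
e=[c[i]-c[i-1] for i in range(4)]; print(c.mean(0).round(1),[(np.hypot(*v).round(1),np.degrees(np.arctan2(v[1],v[0])).round(1)) for v in e])
h=px2w(s,d,q([(367,179),(434,178),(435,321),(372,323)]),.018)*1000;print(h.mean(0))
T=R.from_euler("xyz",s["orientation"],degrees=True).as_matrix()
print("tool delta",T.T@np.append(c.mean(0)/1000-s["ee_pos"][:2],0)*1000)
f=px2w(s,d,q([(719,17)]),.018)*1000;print("flange bore",f)
E
```

```text
[ 454.3 -167.2] [(np.float64(89.8), np.float64(144.7)), (np.float64(48.7), np.float64(54.4)), (np.float64(89.2), np.float64(-34.7)), (np.float64(49.6), np.float64(-124.9))]
[ 454.27483128 -167.38405182]
tool delta [ 1.30723571e+00  1.11593208e+00 -4.04358626e-04]
flange bore [[449.59019314   9.127669  ]]
```

Emit:
arm_command:
  rows:
    - {"delta_rot": [0, 0, -0.02], "translation": [0.13, 0.1, 1.5], "jaw": 7.5}
    - {"delta_rot": [0, 0, 0], "translation": [0, 0, 3], "jaw": 7.5}
    - {"delta_rot": [0, 0, 0], "translation": [0, 0, 3], "jaw": 7.5}
    - {"delta_rot": [0, 0, 0], "translation": [0, 0, 2.5], "jaw": 7.5}
    - {"delta_rot": [0, 0, 0], "translation": [0, 0, 1.5], "jaw": 7.5}
    - {"delta_rot": [0, 0, 0], "translation": [0, 0, 0.7], "jaw": 7.5}
    - {"delta_rot": [0, 0, 0], "translation": [0, 0, 0.2], "jaw": 7.5}
    - {"delta_rot": [0, 0, 0], "translation": [0, 0, 0], "jaw": 7.5}

```text
t: 18.32
ee_pos: [0.4543, -0.1671, 0.0205]
orientation: [-180.0, -0.0, 145.1]
ft_force: [0.0, -0.2, 0.1]
width: 0.0753
finger_force: 0.0
```

Emit:
arm_command:
  rows:
    - {"delta_rot": [0, 0, 0], "translation": [0, 0, 0], "jaw": 7.5}

```text
t: 18.4
ee_pos: [0.4548, -0.1674, 0.0213]
orientation: [180.0, 0.1, 145.1]
ft_force: [-0.1, -0.7, 0.7]
width: 0.0753
finger_force: 0.0
```

Emit:
arm_command:
  rows:
    - {"delta_rot": [0, 0, 0], "translation": [0, 0, 0.35], "jaw": 7.5}
    - {"delta_rot": [0, 0, 0], "translation": [0, 0, 0], "jaw": 4.6}
    - {"delta_rot": [0, 0, 0], "translation": [0, 0, 0], "jaw": 4.6}
    - {"delta_rot": [0, 0, 0], "translation": [0, 0, 0], "jaw": 4.6}
    - {"delta_rot": [0, 0, 0], "translation": [0, 0, 0], "jaw": 4.6}
    - {"delta_rot": [0, 0, 0], "translation": [0, 0, 0], "jaw": 4.6}
    - {"delta_rot": [0, 0, 0], "translation": [0, 0, 0], "jaw": 4.6}
    - {"delta_rot": [0, 0, 0], "translation": [0, 0, 0], "jaw": 4.6}
  grip_force: 55

```text
t: 19.07
ee_pos: [0.4543, -0.1673, 0.0172]
orientation: [180.0, 0.0, 145.2]
ft_force: [-0.7, -0.4, 3.7]
width: 0.0501
finger_force: 55.0
```

Emit:
arm_command:
  rows:
    - {"delta_rot": [0, 0, 0], "translation": [0, 0, -0.5], "jaw": 4.6}
    - {"delta_rot": [0, 0, 0], "translation": [0, 0, -1.5], "jaw": 4.6}
    - {"delta_rot": [0, 0, 0], "translation": [0, 0, -2], "jaw": 4.6}
    - {"delta_rot": [0, 0, -0.06], "translation": [0, 0, -2], "jaw": 4.6}
    - {"delta_rot": [0, 0, -0.1], "translation": [0, 0, -1.5], "jaw": 4.6}
    - {"delta_rot": [0, 0, -0.12], "translation": [0, 0, -0.5], "jaw": 4.6}
    - {"delta_rot": [0, 0, -0.12], "translation": [0, 0, 0], "jaw": 4.6}
    - {"delta_rot": [0, 0, -0.082], "translation": [0, 0, 0], "jaw": 4.6}

```text
t: 19.73
ee_pos: [0.4535, -0.1671, 0.0971]
orientation: [-180.0, -0.0, 173.2]
ft_force: [-0.5, 0.7, -5.9]
width: 0.0496
finger_force: 55.0
```

Emit:
arm_command:
  rows:
    - {"delta_rot": [0, 0, 0], "translation": [-0.7, 1.3, 0], "jaw": 4.6}
    - {"delta_rot": [0, 0, 0], "translation": [-1.4, 2.7, 0], "jaw": 4.6}
    - {"delta_rot": [0, 0, 0], "translation": [-1.8, 3.5, 0], "jaw": 4.6}
    - {"delta_rot": [0, 0, 0], "translation": [-1.8, 3.5, 0], "jaw": 4.6}
    - {"delta_rot": [0, 0, 0], "translation": [-1.8, 3.5, 0], "jaw": 4.6}
    - {"delta_rot": [0, 0, 0], "translation": [-1.8, 3.5, 0], "jaw": 4.6}
    - {"delta_rot": [0, 0, 0], "translation": [-1.8, 3.5, 0], "jaw": 4.6}
    - {"delta_rot": [0, 0, 0], "translation": [-1.4, 2.7, 0], "jaw": 4.6}

```text
t: 20.4
ee_pos: [0.6089, 0.0608, 0.0961]
orientation: [179.9, -0.1, 172.9]
ft_force: [0.7, -0.3, -5.9]
width: 0.0496
finger_force: 55.0
```

Emit:
arm_command:
  rows:
    - {"delta_rot": [0, 0, 0], "translation": [-0.8, 1.5, 0], "jaw": 4.6}
    - {"delta_rot": [0, 0, 0], "translation": [0, 0.5, 0.5], "jaw": 4.6}
    - {"delta_rot": [0, 0, 0], "translation": [0, 0, 1.5], "jaw": 4.6}
    - {"delta_rot": [0, 0, 0], "translation": [0, 0, 1], "jaw": 4.6}
    - {"delta_rot": [0, 0, 0], "translation": [0, 0, 0], "jaw": 4.6}
    - {"delta_rot": [0, 0, 0], "translation": [0, 0, 0], "jaw": 4.6}
    - {"delta_rot": [0, 0, 0], "translation": [0, 0, 0], "jaw": 4.6}

```text
t: 20.98
ee_pos: [0.6188, 0.0752, 0.0671]
orientation: [-180.0, -0.0, 172.7]
ft_force: [0.5, -0.0, -6.2]
width: 0.0498
finger_force: 55.0
```

Emit:
arm_command:
  rows:
    - {"delta_rot": [0, 0, 0], "translation": [-0.1, 0, 0.8], "jaw": 4.6}
    - {"delta_rot": [0, 0, 0], "translation": [0, 0, 1.3], "jaw": 4.6}
    - {"delta_rot": [0, 0, 0], "translation": [0, 0, 1], "jaw": 4.6}
    - {"delta_rot": [0, 0, 0], "translation": [0, 0, 0.6], "jaw": 4.6}
    - {"delta_rot": [0, 0, 0], "translation": [0, 0, 0.3], "jaw": 4.6}
    - {"delta_rot": [0, 0, 0], "translation": [0, 0, 0.1], "jaw": 4.6}
    - {"delta_rot": [0, 0, 0], "translation": [0, 0, 0], "jaw": 4.6}
    - {"delta_rot": [0, 0, 0], "translation": [0, 0, 0], "jaw": 4.6}

```text
t: 21.65
ee_pos: [0.6202, 0.0761, 0.0262]
orientation: [180.0, 0.0, 172.8]
ft_force: [0.9, -0.3, -6.9]
width: 0.0497
finger_force: 55.0
```

Emit:
arm_command:
  rows:
    - {"delta_rot": [0, 0, 0], "translation": [0, 0, 0.15], "jaw": 4.6}
    - {"delta_rot": [0, 0, 0], "translation": [0, 0, 0.1], "jaw": 4.6}
    - {"delta_rot": [0, 0, 0], "translation": [0, 0, 0.05], "jaw": 4.6}
    - {"delta_rot": [0, 0, 0], "translation": [0, 0, 0], "jaw": 4.6}
    - {"delta_rot": [0, 0, 0], "translation": [0, 0, 0], "jaw": 4.6}

```text
t: 22.07
ee_pos: [0.6201, 0.076, 0.0233]
orientation: [180.0, 0.0, 172.8]
ft_force: [0.1, 0.2, -4.1]
width: 0.0497
finger_force: 55.0
```

Emit:
arm_command:
  rows:
    - {"delta_rot": [0, 0, 0], "translation": [0, 0, 0], "jaw": 5.5}
    - {"delta_rot": [0, 0, 0], "translation": [0, 0, 0], "jaw": 7}
    - {"delta_rot": [0, 0, 0], "translation": [0, 0, 0], "jaw": 7}
    - {"delta_rot": [0, 0, 0], "translation": [0, 0, 0], "jaw": 7}
    - {"delta_rot": [0, 0, 0], "translation": [0, 0, -1], "jaw": 8}
    - {"delta_rot": [0, 0, 0], "translation": [0, 0, -3], "jaw": 8.7}
    - {"delta_rot": [0, 0, 0], "translation": [0, 0, -3], "jaw": 8.7}
    - {"delta_rot": [0, 0, 0], "translation": [2, -1.1, -1], "jaw": 8.7}

```text
t: 22.73
ee_pos: [0.6035, 0.0699, 0.108]
orientation: [179.8, 0.5, 172.9]
ft_force: [1.0, 0.4, 1.4]
width: 0.0868
finger_force: 0.0
```

Emit:
arm_command:
  rows:
    - {"delta_rot": [0, 0, 0], "translation": [3, -1.6, 0], "jaw": 8.7}
    - {"delta_rot": [0, 0, 0], "translation": [3, -1.6, 0], "jaw": 8.7}
    - {"delta_rot": [0, 0, 0], "translation": [3, -1.6, 0], "jaw": 8.7}
    - {"delta_rot": [0, 0, 0], "translation": [3, -1.6, 0], "jaw": 8.7}
    - {"delta_rot": [0, 0, 0], "translation": [2.1, -1.2, 0], "jaw": 8.7}
    - {"delta_rot": [0, 0, 0], "translation": [0, 0, 1], "jaw": 8.7}
    - {"delta_rot": [0, 0, 0], "translation": [0, 0, 2], "jaw": 8.7}
    - {"delta_rot": [0, 0, 0], "translation": [0, 0, 0], "jaw": 8.7}

```text
t: 23.4
ee_pos: [0.4486, 0.0097, 0.0717]
orientation: [-180.0, -0.1, 172.8]
ft_force: [-0.5, -0.0, -0.1]
width: 0.0869
finger_force: 0.0
```

Emit:
arm_command:
  rows:
    - {"delta_rot": [0, 0, 0], "translation": [0, 0, 0], "jaw": 8.7}
    - {"delta_rot": [0, 0, 0], "translation": [0, 0, 0], "jaw": 8.7}

```text
t: 23.57
ee_pos: [0.4501, 0.0102, 0.0736]
orientation: [180.0, 0.0, 172.8]
ft_force: [0.0, -0.6, -0.6]
width: 0.087
finger_force: 0.0
```

Emit:
arm_command:
  rows:
    - {"delta_rot": [0, 0, 0], "translation": [0.08, -0.05, 1], "jaw": 8.7}
    - {"delta_rot": [0, 0, 0], "translation": [0, 0, 1.8], "jaw": 8.7}
    - {"delta_rot": [0, 0, 0], "translation": [0, 0, 1.5], "jaw": 8.7}
    - {"delta_rot": [0, 0, 0], "translation": [0, 0, 0.8], "jaw": 8.7}
    - {"delta_rot": [0, 0, 0], "translation": [0, 0, 0.4], "jaw": 8.7}
    - {"delta_rot": [0, 0, 0], "translation": [0, 0, 0], "jaw": 8.7}
    - {"delta_rot": [0, 0, 0], "translation": [0, 0, 0], "jaw": 8.7}
    - {"delta_rot": [0, 0, 0], "translation": [0, 0, 0], "jaw": 8.7}

```text
t: 24.23
ee_pos: [0.4491, 0.0095, 0.0186]
orientation: [180.0, 0.1, 172.8]
ft_force: [0.6, -0.1, -0.1]
width: 0.0869
finger_force: 0.0
```

Emit:
arm_command:
  rows:
    - {"delta_rot": [0, 0, 0], "translation": [0, 0, 0], "jaw": 6}
    - {"delta_rot": [0, 0, 0], "translation": [0, 0, 0], "jaw": 6}
    - {"delta_rot": [0, 0, 0], "translation": [0, 0, 0], "jaw": 6}
    - {"delta_rot": [0, 0, 0], "translation": [0, 0, 0], "jaw": 6}
    - {"delta_rot": [0, 0, 0], "translation": [0, 0, 0], "jaw": 6}
    - {"delta_rot": [0, 0, 0], "translation": [0, 0, 0], "jaw": 6}
    - {"delta_rot": [0, 0, 0], "translation": [0, 0, 0], "jaw": 6}

```text
t: 24.82
ee_pos: [0.4487, 0.0096, 0.0182]
orientation: [180.0, 0.0, 172.8]
ft_force: [-0.8, 2.0, 5.6]
width: 0.0632
finger_force: 55.0
```

Emit:
arm_command:
  rows:
    - {"delta_rot": [0, 0, 0], "translation": [0, 0, -0.5], "jaw": 6}
    - {"delta_rot": [0, 0, 0], "translation": [0, 0, -1.5], "jaw": 6}
    - {"delta_rot": [0, 0, 0], "translation": [0, 0, -2], "jaw": 6}
    - {"delta_rot": [0, 0, 0], "translation": [0.1, 1, -1], "jaw": 6}
    - {"delta_rot": [0, 0, 0], "translation": [0.2, 2.6, 0], "jaw": 6}
    - {"delta_rot": [0, 0, 0], "translation": [0.3, 3.5, 0], "jaw": 6}
    - {"delta_rot": [0, 0, 0], "translation": [0.3, 3.5, 0], "jaw": 6}
    - {"delta_rot": [0, 0, 0], "translation": [0.3, 3.5, 0], "jaw": 6}

```text
t: 25.48
ee_pos: [0.4537, 0.1516, 0.0679]
orientation: [-180.0, -0.0, 172.7]
ft_force: [0.6, -0.2, -4.1]
width: 0.0629
finger_force: 55.0
```

Emit:
arm_command:
  rows:
    - {"delta_rot": [0, 0, 0], "translation": [0.2, 2.6, 0], "jaw": 6}
    - {"delta_rot": [0, 0, 0], "translation": [0.1, 1.3, 0], "jaw": 6}
    - {"delta_rot": [0, 0, 0], "translation": [0, 0.6, 0.5], "jaw": 6}
    - {"delta_rot": [0, 0, 0], "translation": [0, 0, 1], "jaw": 6}
    - {"delta_rot": [0, 0, 0], "translation": [0, 0, 0.5], "jaw": 6}
    - {"delta_rot": [0, 0, 0], "translation": [0, 0, 0], "jaw": 6}
    - {"delta_rot": [0, 0, 0], "translation": [0, 0, 0], "jaw": 6}

```text
t: 26.07
ee_pos: [0.4565, 0.1937, 0.0471]
orientation: [-179.9, -0.1, 172.7]
ft_force: [0.2, -0.8, -3.6]
width: 0.0628
finger_force: 55.0
```

```bash
python3 - <<'E'
from h import *
s,d=snap("wrist","w6"); print(np.round(s["ee_pos"],4),np.round(s["orientation"],2))
cv2.imwrite("pics/w6.png",cv2.resize(d["img"][60:360,56:456,::-1],(800,600),interpolation=cv2.INTER_CUBIC))
E
```

```text
[0.4565 0.1937 0.0471] [-1.7989e+02 -1.0000e-01  1.7266e+02]
```

View pics/w6.png

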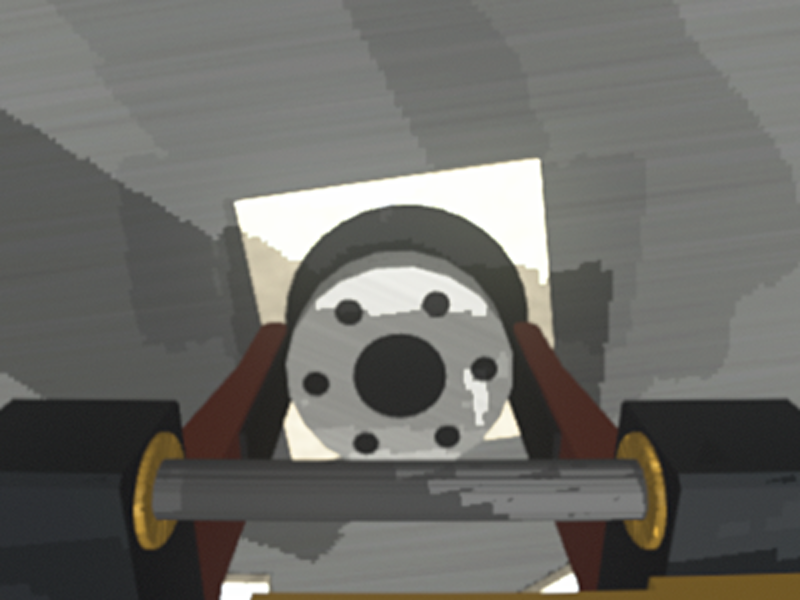

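Emit:
arm_command:
  rows:
    - {"delta_rot": [0, 0, 0], "translation": [-0.05, 0.2, 0.7], "jaw": 6}
    - {"delta_rot": [0, 0, 0], "translation": [0, 0, 0.7], "jaw": 6}
    - {"delta_rot": [0, 0, 0], "translation": [0, 0, 0.4], "jaw": 6}
    - {"delta_rot": [0, 0, 0], "translation": [0, 0, 0.2], "jaw": 6}
    - {"delta_rot": [0, 0, 0], "translation": [0, 0, 0], "jaw": 6}
    - {"delta_rot": [0, 0, 0], "translation": [0, 0, 0], "jaw": 6}
    - {"delta_rot": [0, 0, 0], "translation": [0, 0, 0], "jaw": 6}

```text
t: 26.7
ee_pos: [0.4577, 0.1979, 0.028]
orientation: [180.0, 0.0, 172.8]
ft_force: [0.4, -0.4, -4.5]
width: 0.0634
finger_force: 55.0
```

Emit:
arm_command:
  rows:
    - {"delta_rot": [0, 0, 0], "translation": [0, -0.15, 0.2], "jaw": 6}
    - {"delta_rot": [0, 0, 0], "translation": [0, 0, 0.13], "jaw": 6}
    - {"delta_rot": [0, 0, 0], "translation": [0, 0, 0.05], "jaw": 6}
    - {"delta_rot": [0, 0, 0], "translation": [0, 0, 0], "jaw": 6}
    - {"delta_rot": [0, 0, 0], "translation": [0, 0, 0], "jaw": 6}

```text
t: 27.12
ee_pos: [0.4575, 0.196, 0.0243]
orientation: [-180.0, 0.0, 172.8]
ft_force: [-1.0, -1.4, -0.2]
width: 0.0629
finger_force: 55.0
```

Contact made. Now I release, lift and back away.

Emit:
arm_command:
  rows:
    - {"delta_rot": [0, 0, 0], "translation": [0, 0, 0], "jaw": 7}
    - {"delta_rot": [0, 0, 0], "translation": [0, 0, 0], "jaw": 8.5}
    - {"delta_rot": [0, 0, 0], "translation": [0, 0, 0], "jaw": 8.7}
    - {"delta_rot": [0, 0, 0], "translation": [0, 0, 0], "jaw": 8.7}
    - {"delta_rot": [0, 0, 0], "translation": [0, 0, 0], "jaw": 8.7}
    - {"delta_rot": [0, 0, 0], "translation": [0, 0, -1], "jaw": 8.7}
    - {"delta_rot": [0, 0, 0], "translation": [0, 0, -3], "jaw": 8.7}
    - {"delta_rot": [0, 0, 0], "translation": [0, 0, -4], "jaw": 8.7}

```text
t: 27.78
ee_pos: [0.4556, 0.1956, 0.1034]
orientation: [-179.9, -0.3, 172.8]
ft_force: [1.5, 0.1, 1.3]
width: 0.0871
finger_force: 0.0
```

Emit:
arm_command:
  rows:
    - {"delta_rot": [0, 0, 0], "translation": [3, -2.5, -4], "jaw": 8.7}
    - {"delta_rot": [0, 0, 0], "translation": [3, -2.5, -4], "jaw": 8.7}
    - {"delta_rot": [0, 0, 0], "translation": [0, -2.5, -4], "jaw": 8.7}
    - {"delta_rot": [0, 0, 0], "translation": [0, -2.5, -4], "jaw": 8.7}
    - {"delta_rot": [0, 0, 0], "translation": [0, -2.5, -4], "jaw": 8.7}
    - {"delta_rot": [0, 0, 0], "translation": [0, -2.5, 0], "jaw": 8.7}
    - {"delta_rot": [0, 0, 0], "translation": [0, 0, 0], "jaw": 8.7}
    - {"delta_rot": [0, 0, 0], "translation": [0, 0, 0], "jaw": 8.7}

```text
t: 28.45
ee_pos: [0.3968, 0.0735, 0.2708]
orientation: [180.0, 0.1, 172.6]
ft_force: [0.1, 0.5, -0.6]
width: 0.0872
finger_force: 0.0
```

```bash
python3 - <<'E'
from h import *
s,d=snap("side","e1"); snap("scene","e2")
cv2.imwrite("pics/e1.png",cv2.resize(d["img"][100:330,70:370,::-1],(780,598),interpolation=cv2.INTER_CUBIC))
E
```

```text
(no output)
```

View pics/e1.png

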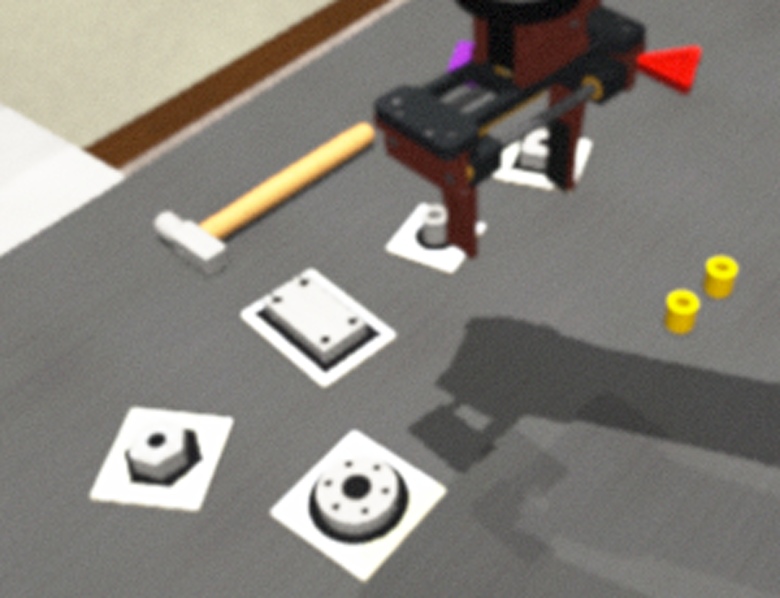

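All five parts are on their pads and upright. The hex bore is at (157,440), the flange bore at (356,487), the plate holes around (315,311) and the bushing top at (434,214). The gripper partly hides the boss. I check the offsets numerically.

```bash
python3 - <<'E'
from h import *
s,d=pickle.load(open("pics/e1.pkl","rb"))
q=lambda L:np.array(L,float)/2.6+[70,100]
pad=dict(hex=(617.2,262.8),fl=(457.4,196),base=(619.8,75.3),bush=(607.5,-88.4))
for n,L,z in [("hex",[(157,440)],.028),("fl",[(356,487)],.024),("base",[(305,282),(279,299),(352,321),(324,340)],.024),("bush",[(434,213)],.036)]:
    w=px2w(s,d,q(L),z)*1000; print(n,(w.mean(0)-pad[n]).round(1))
    if n=="base": v=w[2]-w[0]; print(np.degrees(np.arctan2(v[1],v[0])))
s,d=pickle.load(open("pics/w5.pkl","rb"))
# boss after release, seen by wrist
print("boss",px2w(s,d,np.array([[415,552]])/2+[56,60],.028)*1000-[594.8,-261.3])
E
```

```text
hex [-1.7  1. ]
fl [-1.8  1.1]
base [-1.5  0.7]
171.42471070559452
bush [-0.1  0.7]
boss [[0.14605838 0.2413903 ]]
```

All offsets are within 2 mm and the plate angle is within about 1°. Handing in.

```bash
python3 -c "
from cell import finish_job; print(finish_job())"
```

```text
the job is handed in; nothing more can be done
None
```

I took both stacks apart and set all five parts flat on their own pads, measured within about 2 mm of centre and the base plate within about 1° of its silhouette, then handed the job in after about 28 s of robot time; it gave back no verdict.

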